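# Snap the parts box shut and put its tray away

## Robot

A 6-joint arm with a two-finger parallel gripper is mounted at the origin on the work surface. World frame = base frame: x ahead of the robot, y to its left, z up, the work surface at z = 0. Lengths are in m, angles in rad, forces in N, time in s.
With the tool pointing down it reaches from about 0.275 to 0.875 m from the base axis. Payload 12.5 kg.
Tool frame: the origin (TCP) lies on the centre line of the jaws, within the pads' length; the fingertips stand r.finger_overhang ahead of it and the grasp point (between the pads) lies 3 mm ahead of it (r.finger_overhang is the distance from the TCP to the fingertips, in m); z points along the fingers, y is the line along which they close (so a half turn about z gives the same grasp; the last joint's range is limited). The gripper opens to 85 mm and grips with 20 to 120 N. Pads are 22 mm wide; open, the fingers measure 114 mm over their backs; the gripper's body (76 mm by 85 mm) begins 54 mm behind the grasp point. The pads swing forward as they close: fully open they stand 13 mm farther back than shut.
Start: joints at [-1.203, 0.351, 1.652, -0, 1.139, -0.085], TCP at [0.241, -0.495, 0.253] pointing down, gripper open.
Joint ranges: [-2.75, 2.75], [-0.79, 2.1], [0.01, 2.65], [-1.57, 4.71], [0.07, 3.14], [-2.87, 2.87]. Speed limits (rad/s): [2.22, 2.22, 2.79, 3.14, 3.14, 3.14].

## Interface

Orientations are given as a unit quaternion [x, y, z, w].
In Python, from cell import r, optics gives the robot as it stands. The module is installed in compiled form; this text tells all that it offers. Calls block until the motion is done:
- r.move_to(position, orientation): joint-space move of the TCP to a pose.
- r.move_linear(position, rot=None, vel=0.15): straight line of the TCP; rot=None keeps the orientation; vel is the mean speed in m/s.
- r.set_joints(angles): joint-space move.
- r.set_gripper(opening, squeeze=None): opening from 0.0 (shut) to 1.0 (fully open); squeeze is the grip in N (None keeps the last); returns when the fingers have stopped.
- r.sleep(seconds).
- r.inverse_kinematics(position, orientation): joint angles nearest the present ones, or None.
- optics.get_image(name): name is "scene" or "top" or "wrist"; returns a dict with "pixels" (420x560x3 uint8, red, green, blue), "depth" (420x560 float32, m along the optical axis (not along the pixel's ray), 0 where there is no reading), "fx", "fy", "cx", "cy" (pixels), "D" ([k1, k2, p1, p2, k3] as OpenCV has them; the pictures are not rectified), "camera_from_world" (4x4, takes a point from world to camera coordinates); the wrist camera has in their place "mount" (4x4, takes a point from camera to tool coordinates, whose origin is the TCP and whose axes are the flange's). Camera axes: x right, y down, z forward; pixel columns grow to the right and rows downward; lengths in m; the calibration is good to about 2 mm. A picture is of the moment at which its call begins: read the wrist's pose just before it.
A pose or a line that the arm cannot do raises r.PlanningError and nothing moves.
- r.hand_in(): hands the job in; it is judged then, once.
Readings, each from a call of its own:
- r.current_t(): time.
- r.current_q(): joint angles.
- r.current_qvel(): joint speeds.
- r.current_effort(): joint torques, N m.
- r.current_tool_pos(): TCP position.
- r.current_ee_rot(): TCP orientation.
- r.current_contact_force(): force on the tool from outside, world axes, zero at the start.
- r.current_torque(): the same for the moment, N m.
- r.current_opening(): opening from 0.0 (shut) to 1.0 (fully open).
- r.current_finger_force(): force on a finger pad.
Only numpy, scipy, OpenCV 4.12 (cv2) and the standard library are available. Lean on these libraries where they do the work, as an engineer would, in place of code of your own. Each camera call takes 0.05 s, during which the arm holds its last target. There are 200 camera calls.

## Task

The parts box in the pulled-out tray of the grey drawer cabinet has its lid on but its four side clips are still open: flip all four clips down until each snaps shut, pressing firmly but without straining the plastic. Then push the tray fully home into the cabinet with the box still sitting flat in it, and leave the other things on the bench where they are.

Things in the scene. Friction and masses are not known exactly. Their poses are not given: they have to be found in the camera images.
- cabinet: Fixed grey bench drawer cabinet, 176 wide (y), 225 deep (x), 210 high, front towards the robot. Origin: at bench level in the middle of the front face; x runs into the cabinet. Low down is a bay, 160 wide inside, 6 to 102 above the bench, for the tray; above it are four closed drawers in two rows of two.
- lower_pulls (a point): Midway between the steel pulls of the two lower drawers, 124 above the bench, at the pulls' outermost faces, which stand 18 proud of the cabinet's front. Pulls 50 wide, 16 high, centred 40 either side; another pair is 50 higher. Above the rear clips they leave an upright gripper no room: lean it back about 30 degrees, fingertips pointing down and towards the cabinet.
- tray (a joint): Slide of the pull-out tray, in m: 0 = out to its stop, towards the robot (at the start), 0.144 = home, at its stop. Moves along the cabinet's x against about 2.5 N of friction. A shallow dark pan, 130 wide and 166 long inside, floor 10 above the bench, side walls up to 28 above the bench, closed in front by a flat panel.
- tray_front (a point): Middle of the outer face (towards the robot) of the tray's flat grey front panel, 35 above the bench; moves with the tray, axes as the cabinet's. Panel 168 wide, 10 thick, 4 to 56 above the bench. Push it along the cabinet's x to shut the tray. Home, this face stands 10 before the cabinet's front.
- box: Snap-lock parts box, about 0.85 kg, loose in the tray with about 8 of play all round: pushed, it may slide until it meets the tray's wall. Origin: middle of its underside; x along its length, away from the robot, y left. Grey base 150 x 114 x 54; pale lid 158 x 124, 54 to 64 up. Clip hinges: 58 up, 63 out to either side, 44 before (front) and behind (rear) the middle.
- clip_left_front (a joint): Hinge of the front clip on the left side (+y) of the box, rad: 0 = sticking straight out sideways, negative = up, 1.57 = hanging down along the wall, snapped shut at its stop. Starts between -0.3 and 0.4. Turns lightly to about 1.25, then resists up to 0.25 N m (about 10 N at the lip) as its bead rides over the box's ridge, gives way at 1.42 and snaps to 1.57 by itself.
- clip_left_front_lip (a point): Finger lip at the free end of the left front clip, mid-width, 26 from the hinge; moves with the clip. The clip is a pale plate, 26 wide (along the box), 27 long, 4 thick, 7 at the lip. Shut, its face lies 67 (lip 70) out from the box's middle line, its end 31 above the box's underside.
- clip_left_rear (a joint): Hinge of the rear clip on the left side (+y) of the box, rad: 0 = sticking straight out sideways, negative = up, 1.57 = hanging down along the wall, snapped shut at its stop. Starts between -0.3 and 0.4. Turns lightly to about 1.25, then resists up to 0.25 N m (about 10 N at the lip) as its bead rides over the box's ridge, gives way at 1.42 and snaps to 1.57 by itself.
- clip_left_rear_lip (a point): Finger lip at the free end of the left rear clip, mid-width, 26 from the hinge; moves with the clip. The clip is a pale plate, 26 wide (along the box), 27 long, 4 thick, 7 at the lip. Shut, its face lies 67 (lip 70) out from the box's middle line, its end 31 above the box's underside.
- clip_right_front (a joint): Hinge of the front clip on the right side (-y) of the box, rad: 0 = sticking straight out sideways, negative = up, 1.57 = hanging down along the wall, snapped shut at its stop. Starts between -0.3 and 0.4. Turns lightly to about 1.25, then resists up to 0.25 N m (about 10 N at the lip) as its bead rides over the box's ridge, gives way at 1.42 and snaps to 1.57 by itself.
- clip_right_front_lip (a point): Finger lip at the free end of the right front clip, mid-width, 26 from the hinge; moves with the clip. The clip is a pale plate, 26 wide (along the box), 27 long, 4 thick, 7 at the lip. Shut, its face lies 67 (lip 70) out from the box's middle line, its end 31 above the box's underside.
- clip_right_rear (a joint): Hinge of the rear clip on the right side (-y) of the box, rad: 0 = sticking straight out sideways, negative = up, 1.57 = hanging down along the wall, snapped shut at its stop. Starts between -0.3 and 0.4. Turns lightly to about 1.25, then resists up to 0.25 N m (about 10 N at the lip) as its bead rides over the box's ridge, gives way at 1.42 and snaps to 1.57 by itself.
- clip_right_rear_lip (a point): Finger lip at the free end of the right rear clip, mid-width, 26 from the hinge; moves with the clip. The clip is a pale plate, 26 wide (along the box), 27 long, 4 thick, 7 at the lip. Shut, its face lies 67 (lip 70) out from the box's middle line, its end 31 above the box's underside.
- tire_lever: Red plastic tire lever, 140 x 20 x 7, lying flat; a bystander, leave it alone. Origin: underside.
- valve_stem: Steel valve stem, 43 high, 19 across the foot, standing; a bystander, leave it alone. Origin: underside.
- pump: Aluminium hand pump, about 270 long, 35 thick, lying, with a black cross handle 95 wide; a bystander, leave it alone. Origin: underside.
- grease_tin: Plain steel tin, 72 across, 62 high; a bystander, leave it alone. Origin: underside.
- wrench: Steel wrench, 170 long, lying flat; a bystander, leave it alone. Origin: underside.
- cap0: Black round dust cap, 24 across, 14 high, on the white silicone mat (110 x 110 x 3, fixed); a bystander, leave it alone. Origin: underside.
- cap1: Black round dust cap, 24 across, 14 high, on the white silicone mat (110 x 110 x 3, fixed); a bystander, leave it alone. Origin: underside.
- cap2: Black round dust cap, 24 across, 14 high, on the white silicone mat (110 x 110 x 3, fixed); a bystander, leave it alone. Origin: underside.
- cap3: Black round dust cap, 24 across, 14 high, on the white silicone mat (110 x 110 x 3, fixed); a bystander, leave it alone. Origin: underside.
Mind the look-alikes: they are no part of the job. Of the things that look like the box, the largest one is meant.

How it is judged:
By the outcome, as a careful person would: the job done as asked, in the order asked, and still so for the second after the job is handed in, with the robot touching nothing.
It also fails if it takes over 62 s, if anything falls off the work surface, if the arm or the gripper's body presses on something with over 40 N, if the wrist force passes 120 N, or if a joint passes its speed limit or range.

## Working session

There is one attempt and no reset: what is moved stays moved. The work goes in short steps, each a Python script; the robot and the scene stay as the last script left them, time stands still between calls to the robot, and variables do not carry over. Pictures are saved under pics/ and viewed, at most 10 in all, crops included, and the job is handed in when it is done.

```bash
mkdir -p pics
cat > h.py <<'E'
import numpy as np, cv2
from cell import r, optics
def cloud(im,T=None):
    K=np.array([[im['fx'],0,im['cx']],[0,im['fy'],im['cy']],[0,0,1]])
    h,w=im['depth'].shape
    uv=np.stack(np.meshgrid(np.arange(w),np.arange(h)),-1).reshape(-1,1,2).astype(np.float64)
    n=cv2.undistortPoints(uv,K,np.array(im['D'],float)).reshape(h,w,2)
    d=im['depth'][...,None]
    P=np.concatenate([n*d,d],-1)
    if T is None: T=np.linalg.inv(im['camera_from_world'])
    P=P@T[:3,:3].T+T[:3,3]
    P[im['depth']==0]=np.nan
    return P
E
python3 - <<'E'
from h import *
for n in ['scene','top']:
    im=optics.get_image(n); cv2.imwrite(f'pics/{n}.png',im['pixels'][...,::-1]); np.savez(f'{n}.npz',P=cloud(im),px=im['pixels'])
    print(n,np.linalg.inv(im['camera_from_world']).round(3).tolist(),im['fx'])
print(r.current_t(),r.finger_overhang,r.current_ee_rot())
im=optics.get_image('wrist'); print(im['mount'])
E
```

```text
scene [[0.91, 0.342, -0.233, 0.777], [0.413, -0.768, 0.488, -0.495], [-0.012, -0.541, -0.841, 1.0], [0.0, 0.0, 0.0, 1.0]] 393.938744643465
top [[0.001, -0.995, 0.096, 0.422], [-1.0, -0.004, -0.029, 0.042], [0.029, -0.095, -0.995, 1.041], [0.0, 0.0, 0.0, 1.0]] 402.7879806907407
0.1 0.022 [ 9.74478944e-01  2.24478294e-01 -8.11570308e-05 -5.26136315e-04]
[[ 8.78312252e-04 -9.52045486e-01 -3.05955261e-01  7.88478685e-02]
 [ 9.99999560e-01  7.35465839e-04  5.82160062e-04 -6.69191844e-04]
 [-3.29223216e-04 -3.05955638e-01  9.52045713e-01 -1.21923581e-01]
 [ 0.00000000e+00  0.00000000e+00  0.00000000e+00  1.00000000e+00]]
```

View pics/scene.png

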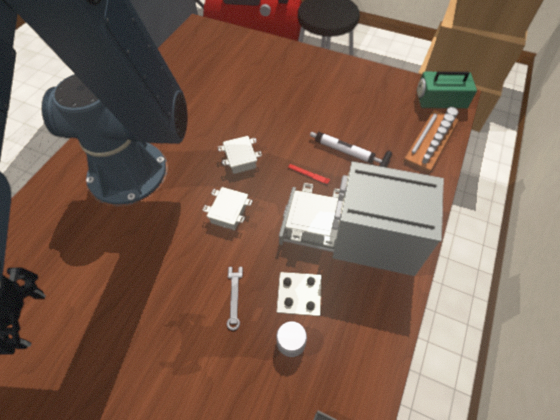

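View pics/top.png

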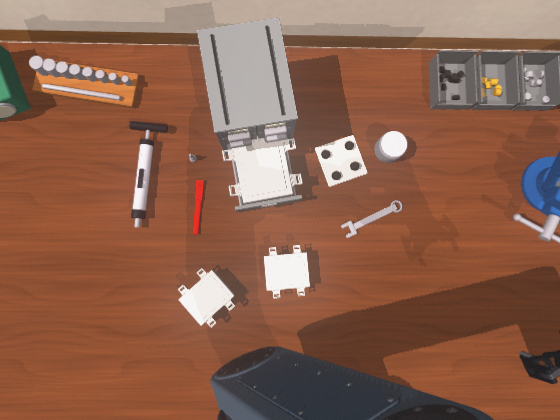

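Run:
```python
from h import *
d=np.load('top.npz');P,px=d['P'],d['px']
x,y,z=P[...,0],P[...,1],P[...,2]
def rect(m,name):
    m=cv2.morphologyEx(m.astype(np.uint8),cv2.MORPH_OPEN,np.ones((7,7)))>0
    n,l,s,c=cv2.connectedComponentsWithStats(m.astype(np.uint8)); k=1+np.argmax(s[1:,4]); m=l==k
    rr=cv2.minAreaRect(P[m][:,:2].astype(np.float32)); print(name,s[k],np.round(rr[0],4),np.round(rr[1],4),rr[2],'z',np.median(P[m][:,2]))
    return m
U=np.indices(z.shape)
roi=(U[1]>190)&(U[1]<310)
rect(roi&(abs(z-.21)<.012),'cab')
lm=rect(roi&(U[0]>125)&(U[0]<215)&(abs(z-.074)<.008)&(px.min(-1)>150),'lid')
print('bench z',np.median(z[300:340,330:400]))
# front panel top edge z~.056
for u in range(236,300,10):
    pts=[(v,*np.round(P[v,u],3)) for v in range(196,214)]
    print(u,[p for p in pts if .045<p[3]<.07])
crop=cv2.resize(px[110:220,190:320],None,fx=6,fy=5.4,interpolation=cv2.INTER_CUBIC)
cv2.imwrite('pics/crop.png',crop[:600,:780,::-1])
for n,(u0,v0,u1,v1) in dict(stem=(185,150,202,163),lever=(192,178,206,236),mat=(315,135,368,187),wr=(340,200,403,240)).items():
    q=P[v0:v1,u0:u1].reshape(-1,3);q=q[q[:,2]>.003];print(n,np.nanmin(q,0).round(3),np.nanmax(q,0).round(3))
```

```text
cab [ 198   18   99  114 8687] [0.8009 0.0908] [0.2307 0.1797] 10.376531600952148 z 0.21015402780764092
lid [ 229  139   61   63 2803] [0.6238 0.0636] [0.1502 0.1416] 10.839692115783691 z 0.07499569384572591
bench z nan
236 [(206, np.float64(0.533), np.float64(0.123), np.float64(0.053)), (207, np.float64(0.53), np.float64(0.123), np.float64(0.059)), (208, np.float64(0.528), np.float64(0.123), np.float64(0.055)), (209, np.float64(0.526), np.float64(0.123), np.float64(0.055))]
246 [(204, np.float64(0.538), np.float64(0.099), np.float64(0.054)), (205, np.float64(0.536), np.float64(0.099), np.float64(0.056)), (206, np.float64(0.533), np.float64(0.099), np.float64(0.056)), (207, np.float64(0.531), np.float64(0.098), np.float64(0.057)), (208, np.float64(0.529), np.float64(0.099), np.float64(0.047))]
256 [(202, np.float64(0.543), np.float64(0.074), np.float64(0.055)), (203, np.float64(0.541), np.float64(0.074), np.float64(0.056)), (204, np.float64(0.538), np.float64(0.074), np.float64(0.057)), (205, np.float64(0.536), np.float64(0.074), np.float64(0.057)), (206, np.float64(0.534), np.float6
[... 814 characters left out ...]
97, np.float64(0.556), np.float64(0.0), np.float64(0.057)), (198, np.float64(0.553), np.float64(0.0), np.float64(0.058)), (199, np.float64(0.551), np.float64(0.0), np.float64(0.055)), (200, np.float64(0.549), np.float64(0.0), np.float64(0.054))]
296 [(196, np.float64(0.559), np.float64(-0.024), np.float64(0.057)), (197, np.float64(0.556), np.float64(-0.025), np.float64(0.054)), (198, np.float64(0.554), np.float64(-0.025), np.float64(0.054)), (199, np.float64(0.552), np.float64(-0.025), np.float64(0.051))]
stem [0.656 0.22  0.003] [0.685 0.259 0.046]
lever [0.469 0.206 0.003] [0.612 0.238 0.013]
mat [ 0.593 -0.216  0.003] [ 0.73  -0.078  0.021]
wr [ 0.455 -0.305  0.003] [ 0.557 -0.142  0.014]
```

View pics/crop.png

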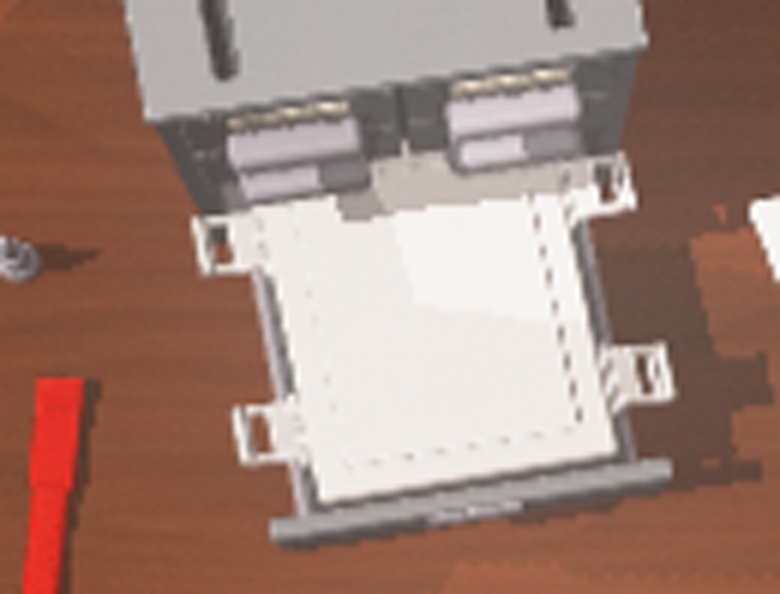

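```bash
cat >> h.py <<'E'
from scipy.spatial.transform import Rotation as R
PSI=np.deg2rad(10.3); O=np.array([.690,.0706,0])
C=R.from_euler('z',PSI).as_matrix()
def W(p): return O+C@np.asarray(p,float)
def L(p): return (np.asarray(p)-O)@C
def rot(lean=0):
    s,c=np.sin(lean),np.cos(lean)
    M=np.array([[-c,0,-s],[0,1,0],[s,0,-c]]).T  # rows are x,y,z axes
    return R.from_matrix(C@M).as_quat()
OH=r.finger_overhang
def tcp(tip,lean=0):  # tip position in cabinet frame -> TCP world
    return W(np.asarray(tip)-OH*np.array([np.sin(lean),0,-np.cos(lean)]))
def wristcloud():
    p,q=r.current_tool_pos(),r.current_ee_rot(); im=optics.get_image('wrist')
    T=np.eye(4);T[:3,:3]=R.from_quat(q).as_matrix();T[:3,3]=p
    return im,cloud(im,T@im['mount'])
E
python3 - <<'E'
from h import *
r.set_gripper(0.0,40)
r.move_to(W([-.09,0,.30]),rot())
print(r.current_t(),r.current_q().round(2) if hasattr(r.current_q(),'round') else r.current_q())
im,P=wristcloud(); np.savez('w1.npz',P=P,px=im['pixels']); cv2.imwrite('pics/w1.png',im['pixels'][...,::-1])
Q=L(P.reshape(-1,3)).reshape(P.shape)
top=abs(Q[...,2]-.074)<.01
g=im['pixels'].min(-1)>120
q=Q[(Q[...,2]>.05)&(Q[...,2]<.1)&g&(abs(Q[...,1])<.13)&(Q[...,0]>-.16)&(Q[...,0]<.03)]
print('x,y range',np.percentile(q,[.2,99.8],0))
for xx in np.arange(-.14,.005,.005):
    s=q[abs(q[:,0]-xx)<.0025]
    if len(s): 
        print(round(xx,3),'y',s[:,1].min().round(4),s[:,1].max().round(4),'z at ends',s[s[:,1].argmin(),2].round(3),s[s[:,1].argmax(),2].round(3),'zmed',np.median(s[:,2]).round(4))
E
```

```text
3.2583 [ 0.01  0.41  1.45 -0.    1.28 -1.74]
x,y range [[-0.15636247 -0.08798162  0.05531501]
 [ 0.00420561  0.08833565  0.08287407]]
-0.14 y -0.0605 0.061 z at ends 0.073 0.073 zmed 0.0746
-0.135 y -0.0608 0.0611 z at ends 0.073 0.073 zmed 0.0754
-0.13 y -0.0613 0.0614 z at ends 0.072 0.073 zmed 0.0752
-0.125 y -0.0612 0.0654 z at ends 0.073 0.071 zmed 0.0765
-0.12 y -0.0895 0.0879 z at ends 0.066 0.083 zmed 0.0765
-0.115 y -0.0899 0.0884 z at ends 0.065 0.083 zmed 0.0763
-0.11 y -0.0889 0.089 z at ends 0.066 0.081 zmed 0.0763
-0.105 y -0.0895 0.088 z at ends 0.065 0.082 zmed 0.0764
-0.1 y -0.0897 0.0883 z at ends 0.065 0.082 zmed 0.0763
-0.095 y -0.0889 0.0884 z at ends 0.066 0.082 zmed 0.0765
-0.09 y -0.0771 0.0662 z at ends 0.066 0.07 zmed 0.0767
-0.085 y -0.0609 0.0612 z at ends 0.075 0.074 zmed 0.0765
-0.08 y -0.0615 0.0615 z at ends 0.072 0.075 zmed 0.0766
-0.075 y -0.0603 0.0619 z at ends 0.074 0.074 zmed 0.0767
-0.07 y -0.0605 0.0622 z at ends 0.075 0.073 zmed 0.0767
-0.065 y -0.0608 0.0625 z at ends 0.074 0.073 zmed 0.0767
-0.06 y -0.0611 0.0629 z at ends 0.073 0.072 zmed 0.0766
-0.055 y -0.06 0.0618 z at ends 0.075 0.073 zmed 0.0766
-0.05 y -0.0603 0.0617 z at ends 0.074 0.075 zmed 0.0767
-0.045 y -0.0609 0.0622 z at ends 0.073 0.074 zmed 0.0767
-0.04 y -0.0613 0.0624 z at ends 0.071 0.074 zmed 0.0767
-0.035 y -0.0632 0.0891 z at ends 0.069 0.08 zmed 0.0766
-0.03 y -0.0881 0.0893 z at ends 0.074 0.081 zmed 0.0764
-0.025 y -0.0882 0.0896 z at ends 0.076 0.081 zmed 0.0764
-0.02 y -0.0871 0.0901 z at ends 0.077 0.081 zmed 0.0765
-0.015 y -0.0876 0.0904 z at ends 0.076 0.08 zmed 0.0765
-0.01 y -0.0879 0.0896 z at ends 0.076 0.081 zmed 0.0765
-0.005 y -0.0845 0.0895 z at ends 0.076 0.082 zmed 0.0765
0.0 y -0.0588 0.087 z at ends 0.076 0.061 zmed 0.0766
0.005 y -0.058 0.0621 z at ends 0.075 0.074 zmed 0.0753
```

View pics/w1.png

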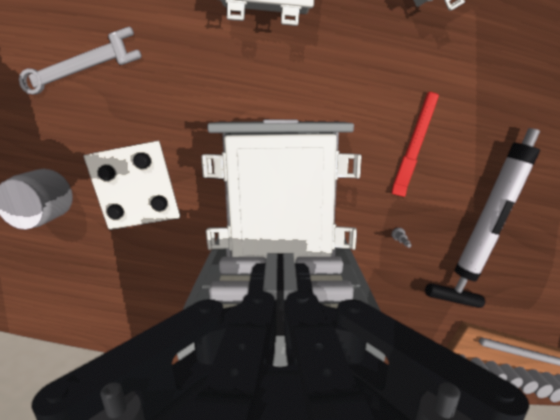

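```bash
cat >> h.py <<'E'
HW=.0145
def F(b): return (np.asarray(r.current_contact_force())-b)@C   # cabinet axes
def clip(s,x,yh,lean=0,zb=.036,lim=15,ymin=-.004,dx=0):
    """s side, x clip centre, yh = hinge |y| (cab). ymin: inner face min relative to hinge"""
    rq=rot(lean); pt=lambda yi,z:tcp([x+dx,s*(yh+yi+HW),z],lean)
    r.move_to(pt(.017,.115),rq); r.move_linear(pt(.017,.092),vel=.1)
    b=np.asarray(r.current_contact_force()); log=[]
    for z in np.arange(.087,zb-1e-6,-.0051):
        r.move_linear(pt(.017,z),vel=.06); f=F(b); log.append((round(z,3),*f.round(1)))
        if abs(f).max()>20: print('ABORT down',log); return False
    print('down',log[-1],'max',np.abs(np.array(log)[:,1:]).max(0)); log=[]
    for yi in np.arange(.0165,ymin,-.0006):
        r.move_linear(pt(yi,zb),vel=.02); f=F(b); log.append((round(yi*1e3,1),round(s*f[1],1),round(f[2],1)))
        if s*f[1]>lim: break
    print('in',*log)
    r.move_linear(pt(.022,zb),vel=.1); r.move_linear(pt(.022,.115),vel=.2)
    print('t',r.current_t())
E
python3 - <<'E'
from h import *
clip(1,-.1065,.063)
E
```

```text
down (np.float64(0.036), np.float64(-1.4), np.float64(-0.6), np.float64(-1.1)) max [1.6 2.  1.1]
in (np.float64(16.5), np.float64(0.9), np.float64(-0.5)) (np.float64(15.9), np.float64(0.4), np.float64(-0.5)) (np.float64(15.3), np.float64(-0.7), np.float64(-0.5)) (np.float64(14.7), np.float64(0.3), np.float64(-0.2)) (np.float64(14.1), np.float64(-0.2), np.float64(0.5)) (np.float64(13.5), np.float64(-0.1), np.float64(-0.2)) (np.float64(12.9), np.float64(-0.2), np.float64(0.2)) (np.float64(12.3), np.float64(-0.6), np.float64(0.5)) (np.float64(11.7), np.float64(-1.0), np.float64(-0.5)) (np.float64(11.1), np.float64(0.3), np.float64(0.4)) (np.float64(10.5), np.float64(0.0), np.float64(0.4)) (np.float64(9.9), np.float64(-0.2), np.float64(0.1)) (np.float64(9.3), np.float64(0.0), np.float64(-0.0)) (np.float64(8.7), np.float64(2.3), np.float64(-0.3)) (np.float64(8.1), np.float64(2.2), np.float64(0.4)) (np.float64(7.5), np.float64(2.6), np.float64(-0.4)) (np.float64(6.9), np.float64(2.0), np.float64(0.0)) (np.float64(6.3), np.float64(2.1), np.float64(-1.2)) (np.float64(5.7), np.float64(2.6), n
[... 179 characters left out ...]
.float64(3.3), np.float64(9.6), np.float64(-1.4)) (np.float64(2.7), np.float64(10.5), np.float64(-2.4)) (np.float64(2.1), np.float64(6.4), np.float64(-0.9)) (np.float64(1.5), np.float64(0.1), np.float64(0.5)) (np.float64(0.9), np.float64(0.2), np.float64(-0.6)) (np.float64(0.3), np.float64(-1.4), np.float64(0.5)) (np.float64(-0.3), np.float64(-1.5), np.float64(0.1)) (np.float64(-0.9), np.float64(-1.4), np.float64(0.4)) (np.float64(-1.5), np.float64(-1.1), np.float64(0.3)) (np.float64(-2.1), np.float64(0.3), np.float64(0.1)) (np.float64(-2.7), np.float64(0.9), np.float64(-0.3)) (np.float64(-3.3), np.float64(5.1), np.float64(-0.0)) (np.float64(-3.9), np.float64(7.7), np.float64(-1.1))
t 16.925
```

```bash
cat > v.py <<'E'
from h import *
def view(n,pos=[-.10,0,.26]):
    r.move_to(W(pos),rot())
    im,P=wristcloud(); cv2.imwrite(f'pics/{n}.png',cv2.resize(im['pixels'][80:280,130:430],None,fx=2.5,fy=2.5)[...,::-1])
    Q=L(P.reshape(-1,3)).reshape(P.shape); g=im['pixels'].min(-1)>120
    q=Q[(Q[...,2]>.05)&(Q[...,2]<.1)&g&(abs(Q[...,1])<.13)&(Q[...,0]>-.141)&(Q[...,0]<.03)]
    for xx in np.arange(-.14,.01,.01):
        s=q[abs(q[:,0]-xx)<.003]
        if len(s): print(round(xx,3),s[:,1].min().round(4),s[:,1].max().round(4))
    print(r.current_t())
if __name__=='__main__':
    import sys; view(sys.argv[1])
E
python3 v.py v1
```

```text
-0.14 -0.0676 0.0539
-0.13 -0.0691 0.0545
-0.12 -0.0712 0.0582
-0.11 -0.0973 0.0592
-0.1 -0.0973 0.06
-0.09 -0.0957 0.0586
-0.08 -0.067 0.0558
-0.07 -0.0664 0.0565
-0.06 -0.0663 0.0571
-0.05 -0.0658 0.0561
-0.04 -0.0654 0.0568
-0.03 -0.0814 0.0854
-0.02 -0.0935 0.0848
-0.01 -0.0925 0.0861
0.0 -0.0881 0.0887
0.01 -0.0791 0.058
17.65
```

View pics/v1.png

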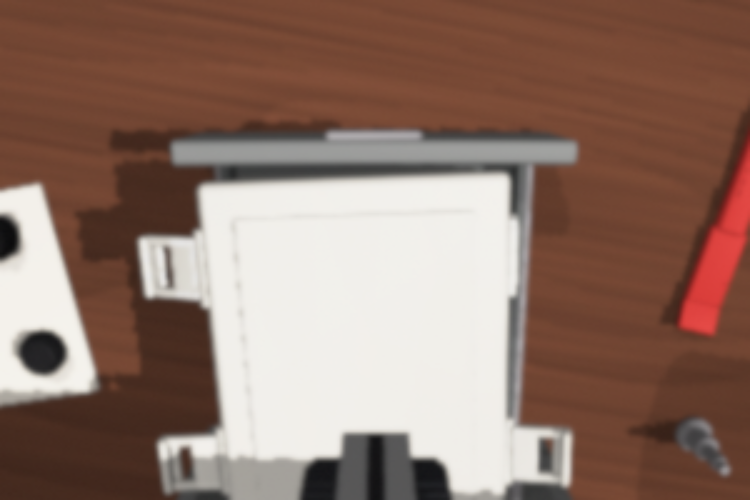

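```bash
cat >> h.py <<'E'
HW=.0115
def clip(s,x,yh,lean=0,zb=.036,lim=16,ymin=-.007,y0=.0115):
    rq=rot(lean); pt=lambda yi,z:tcp([x,s*(yh+yi+HW),z],lean)
    r.move_to(pt(.017,.105),rq)
    b=np.asarray(r.current_contact_force())
    for z in (.075,.058,zb):
        r.move_linear(pt(.017,z),vel=.08); f=F(b); print('down',z,f.round(1))
        if abs(f).max()>15: print('ABORT down'); r.move_linear(pt(.017,.105),vel=.1); return False
    r.move_linear(pt(y0,zb),vel=.04); log=[];pk=0;ok=False
    for yi in np.arange(y0-.001,ymin,-.001):
        r.move_linear(pt(yi,zb),vel=.03); f=s*F(b)[1]; log.append((round(yi*1e3,1),round(f,1))); pk=max(pk,f)
        if pk>8 and f<2.5: ok=True; break
        if f>lim: break
    print('in',ok,*[f'{a}:{c}' for a,c in log])
    r.move_linear(pt(.02,zb),vel=.15); r.move_linear(pt(.02,.105),vel=.2)
    print('t',r.current_t(),L(r.current_tool_pos()).round(3)); return ok
E
python3 - <<'E'
from h import *
clip(1,-.020,.0595,np.deg2rad(32),.040)
E
```

```text
down 0.075 [-0.3  0.8 -0.2]
down 0.058 [-0.2  0.3 -0.4]
down 0.04 [-0.1  0.4  0.8]
in True 10.5:3.9 9.5:5.5 8.5:6.4 7.5:8.9 6.5:6.5 5.5:0.9
t 22.4167 [-0.032  0.091  0.124]
```

Run:
```python
from h import *
p=L(r.current_tool_pos()); r.move_linear(W(p+[-.05,-.02,.02]),vel=.25)
if clip(-1,-.103,.069,0,.036,ymin=-.018):
    clip(-1,-.020,.066,np.deg2rad(32),.040,ymin=-.018)
```

```text
down 0.075 [ 0.4  0.  -0.2]
down 0.058 [-0.3  0.9 -0.5]
down 0.036 [ 0.1 -1.4 -0.3]
in True 10.5:0.6 9.5:2.5 8.5:4.2 7.5:2.7 6.5:1.8 5.5:2.7 4.5:4.0 3.5:2.6 2.5:4.7 1.5:6.8 0.5:9.7 -0.5:4.2 -1.5:-0.3
t 29.1667 [-0.103 -0.1    0.127]
down 0.075 [ 0.5 -0.2  0.2]
down 0.058 [-0.1  1.1 -0.7]
down 0.04 [0.8 0.9 0.4]
in False 10.5:0.1 9.5:4.3 8.5:5.0 7.5:6.1 6.5:6.0 5.5:0.2 4.5:2.8 3.5:5.7 2.5:8.1 1.5:7.0 0.5:6.4 -0.5:7.4 -1.5:9.6 -2.5:6.2 -3.5:9.1 -4.5:10.4 -5.5:7.2 -6.5:9.3 -7.5:12.7 -8.5:17.9
t 37.1833 [-0.032 -0.096  0.124]
```

Run:
```python
from h import *
from v import view
p=L(r.current_tool_pos()); r.move_linear(W(p+[-.05,.02,.03]),vel=.25)
view('v2',[-.13,0,.26])
```

```text
-0.13 -0.0528 0.0702
-0.12 -0.0533 0.0696
-0.11 -0.0584 0.0742
-0.1 -0.0584 0.0753
-0.09 -0.0575 0.0753
-0.08 -0.053 0.0703
-0.07 -0.0524 0.0696
-0.06 -0.0527 0.0704
-0.05 -0.0526 0.07
-0.04 -0.0517 0.0709
-0.03 -0.0556 0.0741
-0.02 -0.0573 0.0759
-0.01 -0.0579 0.0746
0.0 -0.0566 0.0754
0.01 0.0608 0.0665
38.4583
```

View pics/v2.png

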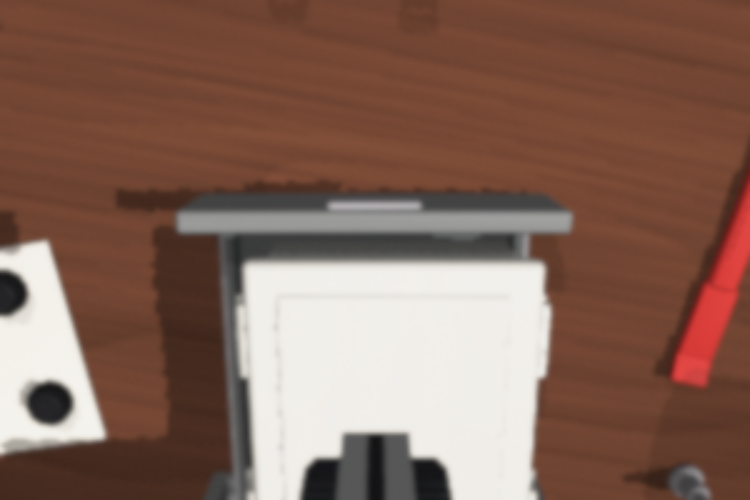

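Run:
```python
from h import *
le=np.deg2rad(34); pt=lambda x,z:tcp([x-.011*np.cos(le),0,z],le)
r.move_to(pt(-.185,.11),rot(le)); r.move_linear(pt(-.175,.040),vel=.12)
b=np.asarray(r.current_contact_force()); log=[]
for x in (-.156,-.13,-.10,-.07,-.045,-.025,-.017):
    r.move_linear(pt(x,.040),vel=.07); f=F(b); log.append((x,*f.round(1)))
    if abs(f[0])>15: break
else:
    for x in np.arange(-.015,-.004,.001):
        r.move_linear(pt(x,.040),vel=.03); f=F(b); log.append((round(x,3),*f.round(1)))
        if abs(f[0])>10: break
print(*log,sep='\n'); print(r.current_t())
```

```text
Traceback (most recent call last):
cell.PlanningError: the arm cannot follow that straight line within its joint ranges
```

Run:
```python
from h import *
print(r.current_t(),L(r.current_tool_pos()).round(3),np.round(r.current_q(),2),np.round(r.current_contact_force(),1))
for d in (20,25,28,30,32,34):
    le=np.deg2rad(d); pt=lambda x,z:tcp([x-.011*np.cos(le),0,z],le)
    print(d,[(x,None if (q:=r.inverse_kinematics(pt(x,.04),rot(le))) is None else np.round(q[2:5],2).tolist()) for x in (-.156,-.12,-.08,-.04,-.008)])
```

```text
45.9917 [-0.067  0.     0.058] [-0.02  0.64  1.94  1.72  0.12  2.82] [0.5 0.4 0.3]
20 [(-0.156, [2.07, 0.35, 0.23]), (-0.12, [1.98, 0.27, 0.27]), (-0.08, [1.88, 0.21, 0.32]), (-0.04, [1.78, 0.17, 0.38]), (-0.008, [1.69, 0.14, 0.42])]
25 [(-0.156, [2.13, 0.92, 0.13]), (-0.12, [2.04, 0.64, 0.16]), (-0.08, [1.94, 0.45, 0.2]), (-0.04, [1.83, 0.33, 0.25]), (-0.008, [1.75, 0.26, 0.29])]
28 [(-0.156, None), (-0.12, None), (-0.08, [1.97, 0.78, 0.14]), (-0.04, [1.87, 0.53, 0.18]), (-0.008, [1.78, 0.4, 0.22])]
30 [(-0.156, [2.18, 2.03, 0.14]), (-0.12, [2.09, 1.67, 0.12]), (-0.08, None), (-0.04, [1.89, 0.77, 0.14]), (-0.008, [1.8, 0.56, 0.17])]
32 [(-0.156, [2.19, 2.29, 0.18]), (-0.12, [2.11, 2.07, 0.14]), (-0.08, [2.01, 1.67, 0.11]), (-0.04, None), (-0.008, [1.82, 0.82, 0.14])]
34 [(-0.156, [2.21, 2.45, 0.23]), (-0.12, [2.13, 2.32, 0.18]), (-0.08, [2.03, 2.08, 0.14]), (-0.04, None), (-0.008, None)]
```

Run:
```python
from h import *
for d in (29,30,38,42,46):
    le=np.deg2rad(d); pt=lambda x,z:tcp([x-.011*np.cos(le),0,z],le)
    print(d,[(x,z,None if (q:=r.inverse_kinematics(pt(x,z),rot(le))) is None else np.round(q[3:],2).tolist()) for x,z in ((-.075,.04),(-.065,.04),(-.055,.04),(-.045,.04),(-.025,.04),(-.008,.04))])
```

```text
29 [(-0.075, 0.04, [0.91, 0.13, -2.66]), (-0.065, 0.04, [0.82, 0.14, -2.56]), (-0.055, 0.04, [0.74, 0.14, -2.48]), (-0.045, 0.04, [0.66, 0.15, -2.4]), (-0.025, 0.04, [0.55, 0.18, -2.28]), (-0.008, 0.04, [0.47, 0.2, -2.19])]
30 [(-0.075, 0.04, [1.12, 0.12, -2.87]), (-0.065, 0.04, [1.0, 0.12, -2.75]), (-0.055, 0.04, [0.9, 0.13, -2.64]), (-0.045, 0.04, [0.81, 0.14, -2.55]), (-0.025, 0.04, [0.66, 0.16, -2.39]), (-0.008, 0.04, [0.56, 0.17, -2.28])]
38 [(-0.075, 0.04, [2.47, 0.22, 2.05]), (-0.065, 0.04, [2.44, 0.21, 2.09]), (-0.055, 0.04, [2.4, 0.2, 2.13]), (-0.045, 0.04, [2.36, 0.18, 2.18]), (-0.025, 0.04, [2.25, 0.16, 2.3]), (-0.008, 0.04, [2.12, 0.14, 2.43])]
42 [(-0.075, 0.04, [2.65, 0.33, 1.87]), (-0.065, 0.04, [2.63, 0.31, 1.89]), (-0.055, 0.04, [2.62, 0.3, 1.91]), (-0.045, 0.04, [2.6, 0.28, 1.93]), (-0.025, 0.04, [2.56, 0.25, 1.98]), (-0.008, 0.04, [2.52, 0.23, 2.03])]
46 [(-0.075, 0.04, [2.73, 0.44, 1.78]), (-0.065, 0.04, [2.73, 0.43, 1.79]), (-0.055, 0.04, [2.72, 0.41, 1.8]), (-0.045, 0.04, [2.72, 0.39, 1.81]), (-0.025, 0.04, [2.7, 0.36, 1.84]), (-0.008, 0.04, [2.68, 0.34, 1.87])]
```

Run:
```python
from h import *
le=np.deg2rad(34); pt=lambda x,z:tcp([x-.011*np.cos(le),0,z],le)
r.move_linear(pt(-.06,.042),vel=.1)
le=np.deg2rad(42); r.move_to(pt(-.06,.042),rot(le))
b=np.asarray(r.current_contact_force()); log=[]
for x in [-.045,-.025,-.016]+list(np.arange(-.014,-.004,.001)):
    r.move_linear(pt(x,.042),vel=.05); f=F(b); log.append((round(x,3),*f.round(1)))
    if abs(f[0])>10: break
print(*log,sep='\n')
r.move_linear(pt(-.09,.06),vel=.25); print(r.current_t())
im=optics.get_image('top'); P=cloud(im); cv2.imwrite('pics/end.png',cv2.resize(im['pixels'][10:230,110:410],None,fx=2.6,fy=2.6)[:,:,::-1])
```

```text
(-0.045, np.float64(0.9), np.float64(-0.5), np.float64(-2.0))
(-0.025, np.float64(1.1), np.float64(-0.4), np.float64(-1.9))
(-0.016, np.float64(0.9), np.float64(0.4), np.float64(-1.5))
(np.float64(-0.014), np.float64(0.8), np.float64(-0.0), np.float64(-1.5))
(np.float64(-0.013), np.float64(-0.9), np.float64(-0.4), np.float64(-1.8))
(np.float64(-0.012), np.float64(-0.5), np.float64(0.8), np.float64(-1.2))
(np.float64(-0.011), np.float64(0.0), np.float64(-0.3), np.float64(-1.9))
(np.float64(-0.01), np.float64(-0.2), np.float64(0.3), np.float64(-1.9))
(np.float64(-0.009), np.float64(0.6), np.float64(-0.3), np.float64(-1.7))
(np.float64(-0.008), np.float64(-0.7), np.float64(0.1), np.float64(-1.9))
(np.float64(-0.007), np.float64(-6.8), np.float64(0.1), np.float64(2.0))
(np.float64(-0.006), np.float64(-17.1), np.float64(0.4), np.float64(8.7))
51.1333
```

View pics/end.png

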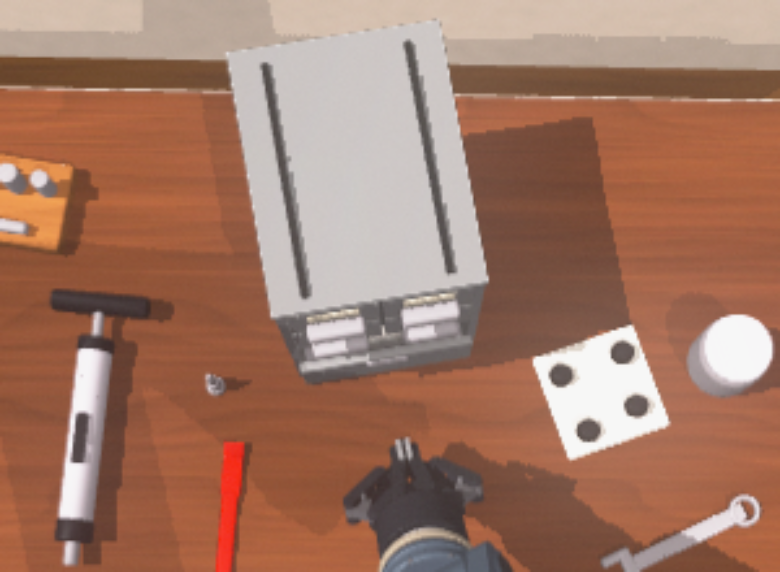

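Run:
```python
from h import *
d=np.load('top.npz')['P']; n=cloud(optics.get_image('top'))
for P in (d,n):
    Q=L(P.reshape(-1,3)); m=(abs(Q[:,2]-.056)<.005)&(abs(Q[:,1])<.08)&(Q[:,0]>-.17)&(Q[:,0]<.02)
    if P is d: m&=Q[:,0]<-.14
    else: m&=Q[:,0]>-.04
    print(m.sum(),np.percentile(Q[m,0],[2,10,50,90]).round(4))
print(r.current_t())
```

```text
290 [-0.1557 -0.153  -0.1486 -0.1441]
287 [-0.0119 -0.0093 -0.0051 -0.0005]
51.2333
```

```bash
python3 -c "
from cell import r
print(r.hand_in())"
```

```text
the job is handed in; nothing more can be done
None
```

I shut all four clips and pushed the tray home, measuring about 144 mm of travel. The box looked flat when last seen before the push, nothing else on the bench was touched, and I handed the job in at about 51 s.

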